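# Dry-fit a printing block's handle board and hold it pressed

### The job

The green tool caddy is standing on the dowelled printing block: first hang it, upright, by its wire handle on both prongs of the brass hook stand and let go of it. Then fit the handle board onto the block's two brass dowels (either way round) until it lies flush, press it down firmly, with about 10 to 20 N, and finish while still gripping the board's handle and pressing the pair together, with the block still in its tray. Leave the mallet, the chisel and the small round block where they are.

Things in the scene. Friction and masses are not known exactly. Their poses are not given: they have to be found in the camera images.
- hook: fixed hook stand, foot 150 x 130 x 10 mm. Origin: on the table straight below the seat, the low place of its two brass prongs (8 mm wire along x, centres at y = -34 and +34 mm). +x points from the seat to the post, centre 85 mm behind; cross bar there: front face 78 mm behind the seat, top 211 mm high. The prongs point to -x; their upturned tips end 22 mm in front of the seat, top 210 mm high
- hook_seat (a point): midway between the prongs, where the centre of the caddy's handle bar lies when hung: 199 mm above the table, straight above the stand's origin; axes as the stand's. Prong wire centre line 190 mm high here, rising to 202 mm at the post. The bar must come in from the front (-x), over the tips, across both prongs (along the stand's y), then down behind the tips
- caddy: green open steel tool caddy, 56 (x) x 108 (y) x 45 mm high, with a few tools fixed inside below the rim, about 0.16 kg; at the start it stands on top of the block between its dowels. Origin: centre of its underside; z up; y is its long axis. Its stiff wire handle rises at both ends (uprights 8 mm thick at y = -54 and +54 mm) to a straight bar along y
- caddy_handle (a point): middle of the caddy's straight handle bar: 10 mm thick round bar along the caddy's y axis, 105 mm above the caddy's underside (centre line), free length 100 mm; 55 mm clear below it down to the rim
- tray: fixed light wood tray that holds the block: 106 (x) x 186 (y) x 18 mm, walls and floor 6 mm thick, 2 mm play around the block. Origin: centre of its underside on the table
- block: dark wooden printing block lying face down, loose in the tray, 90 (x) x 170 (y) x 40 mm, 0.45 kg. Origin: centre of its underside, 6 mm above the table; z up; y is its long axis. Two brass dowels on its top at y = -70 and +70 mm: 12 mm diameter, 18 mm high, the upper 8 mm tapering to 5 mm diameter
- board: light wood handle board, 90 (x) x 170 (y) x 18 mm, about 0.3 kg, flat on the table. Origin: centre of its underside; z up; y is its long axis. Two 14.5 mm through holes at y = -70 and +70 mm. On top a wooden handle ridge, 24 mm thick (x), 80 mm long (y), its top 58 mm above the underside. Seated, its origin is 40 mm above the block's; fits either way round
- round_block: bystander: small round carved block, 84 mm diameter, 32 mm high; origin at the centre of its underside
- mallet: bystander: wooden mallet lying on the table, 45 mm high, 177 mm long along x, head 44 x 76 x 45 mm at +x; origin on its underside level, 75 mm behind the head's centre
- chisel: bystander: chisel lying on the table, 145 mm long along x, 14 mm high; origin on its underside near the middle
Things that resemble listed ones, but are neither listed nor needed, are in the scene too. Several things look just like the tray: the one meant starts nearest to the robot's base.

How it is judged:
On the way, in this order (a step that is already met when the one before it is completed fails the run):
1. the caddy hangs upright by its handle on the hook's prongs, let go of (distance between caddy_handle and hook_seat below 0.03 m and contact force between caddy and hook above 0.4 N and contact force between caddy and the fingers below 0.1 N and angle between caddy's own z axis and vertical below 0.35 rad), for 0.3 s.
2. the board sits flush on the block, on both dowels (z of board in the frame of block between 0.037 and 0.0425 m and horizontal distance between board and block below 0.004 m and angle between the y axis of board and the y axis of block, either way round below 0.05 rad), for 0.1 s.
At the end, for the whole second after the job is handed in: Ends holding: board flush on block (gap < 2.5 mm, centres within 4 mm, axes within 0.05 rad), fingers on it > 3 N, pressing block > 7 N; block in tray (8 mm), not raised; caddy hangs on the prongs (bar within 30 mm of seat, tilt < 0.35 rad), not touched by the fingers (all of step 1 and all of step 2 and contact force between board and block above 7 N and contact force between board and the fingers above 3 N and linear speed of board below 0.02 m/s and horizontal distance between block and tray below 0.008 m and height (world z) of block below 0.012 m); the arm keeps its last pose, push and grip.
It fails at once if round block is disturbed (moved more than 30 mm) (distance of round_block from where it was at the start of the episode above 0.03 m).
It fails at once if mallet is disturbed (moved more than 30 mm) (distance of mallet from where it was at the start of the episode above 0.03 m).
It fails at once if chisel is disturbed (moved more than 30 mm) (distance of chisel from where it was at the start of the episode above 0.03 m).
It fails at once if the caddy is tipped (over 0.8 rad) (angle between caddy's own z axis and vertical above 0.8 rad).
It also fails if it takes over 67 s, if anything falls off the work surface, if the arm or the gripper's body presses on something with over 40 N, if the wrist force passes 120 N, or if a joint passes its speed limit or range.

### The arm

A 6-joint arm with a two-finger parallel gripper is mounted at the origin on the work surface. World frame = base frame: x ahead of the robot, y to its left, z up, the work surface at z = 0. Lengths are in m, angles in rad, forces in N, time in s.
With the tool pointing down it reaches from about 0.275 to 0.725 m from the base axis. Payload 15.9 kg.
Tool frame: the origin (TCP) lies on the centre line of the jaws, within the pads' length; the fingertips stand 8 mm ahead of it and the grasp point (between the pads) lies 11 mm behind it (tip_extent is the distance from the TCP to the fingertips, in m); x points along the fingers, z is the direction in which the jaws open and shut, and the axes are right-handed (so a half turn about x gives the same grasp; the last joint's range is limited). The gripper opens to 85 mm and grips with 20 to 120 N. Pads are 22 mm wide; open, the fingers measure 114 mm over their backs; the gripper's body (76 mm by 85 mm) begins 54 mm behind the grasp point. The pads swing forward as they close: fully open they stand 13 mm farther back than shut.
Start: joints at [-1.251, 0.213, -0.034, 1.323, 0, 1.571], TCP at [0.157, -0.475, 0.239] pointing down, gripper open.
Joint ranges: [-2.98, 2.98], [-0.74, 1.72], [-1.14, 1.35], [-2.1, 2.04], [-1.57, 1.44], [-3.14, 3.14]. Speed limits (rad/s): [1.89, 1.89, 2.39, 2.57, 3.14, 3.14].

### API

Orientations are given as a unit quaternion [w, x, y, z].
In Python, from station import * gives the robot as it stands. The module is installed in compiled form; this text tells all that it offers.
- The arm moves only by the tool carry_out, never from a script. Its arguments are lists of equal length, an entry for each row: "offset": the shift along the tool's x, y, z in cm, a list of three; "delta_rot": the turn, a rotation vector about the tool's x, y, z in rad, a list of three; "hand": the closure, from -1 (fully open) to 1 (shut), so that 0 is half open. A call has 1 to 8 rows; each row is the pose to reach, as a shift and turn from the pose commanded when the call began, along the tool's axes at that moment; what a row does not reach only later rows make up. A row lasts 1/10 s, in which the tool goes at most 50 mm and 8.59 degrees, less where a joint would pass 70% of its speed; a pose out of reach is approached as far as the arm can. A call with a gripper value outside its range is refused whole. The fingers move at their own pace and stop on an object; "squeeze" is the grip in N (left out, the last holds). Time passes only in rows, so rows that repeat a pose let the fingers close. It gives the time, the measured TCP pose, the force and the opening at its end, in the units of the state.
- observe(): the state, without advancing time (a new reading comes with each control period).
- camera(name): name is "scene" or "side" or "wrist"; returns (picture, depth): 480x640x3 uint8, red, green, blue; 480x640 float32, m along the optical axis (not along the pixel's ray), 0 where there is no reading.
- get_calibration(name): a dict with "vertical_fov" (degrees; the focal length in pixels is half the picture's height over the tangent of half this angle, whatever the lens; pixels are square), "cx", "cy" (the principal point, pixels), "world_from_camera" (4x4, takes a point from camera to world coordinates); the wrist camera has in their place "tool_from_camera" (4x4, takes a point from camera to tool coordinates, whose origin is the TCP and whose axes are the tool frame's). Camera axes: x right, y up, looking along -z (the intrinsics and any distortion apply to the point x, -y, -z); pixel columns grow to the right and rows downward; lengths in m; the calibration is good to about 2 mm. The wrist camera is an equidistant fisheye: a pixel r from the principal point sees the ray r / f radians off the axis. A picture is of the moment at which its call begins: read the wrist's pose just before it. get_calibration takes no time and is no camera call.
- finish_job(): hands the job in, once; it reports no verdict.
Trained networks look in the newest picture that a camera, given by its name, has taken for a name from the list of things; names that differ only in an ending like _2 or _b are one class to them, and where a whole thing is asked for, a point or a joint stands for the part that bears it (a point fixed in the world has none). Each returns a list of dicts, best first, with "confidence" (0 to 1); they miss things now and then, are a little off and sometimes report something else, mostly with a low value. They report only what shows in the picture. A call takes as long as a camera call. They do not tell look-alikes from the thing itself.
- regions_of(target, camera): "pixels" (480x640 bool, what is visible of it) and "uv" ([column, row] in pixels, amid what is visible of it).
The state is a dict: "t": time; "joints": joint angles; "qd": joint speeds; "effort": joint torques, N m; "tcp_pos": TCP position; "tool_rot": TCP orientation; "wrist_force": force on the tool from outside, world axes, zero at the start; "ft_torque": the same for the moment, N m; "opening": finger opening in m.
Only numpy, scipy, OpenCV 4.12 (cv2) and the standard library are available. Lean on these libraries where they do the work, as an engineer would, in place of code of your own. Each camera call takes 0.05 s, during which the arm holds its last target. There are 200 camera calls.

## Working session

There is one attempt and no reset: what is moved stays moved. The work goes in short steps, Python scripts to look and compute and a tool call to move; the robot and the scene stay as the last step left them, time stands still between calls to the robot, and variables do not carry over. Pictures are saved under pics/ and viewed, about 8 in all and at most 12, crops included, and the job is handed in when it is done.

Besides the shell and the picture viewer there is one more tool, called in YAML: its name, and indented under it one key for each argument. carry_out: Moves the arm, as the interface text tells. Its arguments: {"type":"object","properties":{"offset":{"type":"array","items":{"type":"array","items":{"type":"number"}}},"delta_rot":{"type":"array","items":{"type":"array","items":{"type":"number"}}},"hand":{"type":"array","items":{"type":"number"}},"squeeze":{"type":"number"}},"required":["offset","delta_rot","hand"]}

```bash
mkdir -p pics; cat > h.py <<'E'
from station import *
import numpy as np, cv2
from scipy.spatial.transform import Rotation as R
def T_wc(name,st=None):
    c=get_calibration(name)
    if name!='wrist': return c,np.array(c['world_from_camera'])
    q=st['tool_rot'];T=np.eye(4);T[:3,:3]=R.from_quat([q[1],q[2],q[3],q[0]]).as_matrix();T[:3,3]=st['tcp_pos']
    return c,T@np.array(c['tool_from_camera'])
def cloud(name,depth,st=None):
    c,T=T_wc(name,st);f=240/np.tan(np.radians(c['vertical_fov'])/2)
    v,u=np.mgrid[:480,:640];x=(u-c['cx'])/f;y=(v-c['cy'])/f
    if name=='wrist':
        r=np.hypot(x,y)+1e-9;s=np.tan(np.minimum(r,1.5))/r;x=x*s;y=y*s
    P=np.stack([x*depth,-y*depth,-depth],-1)
    W=P@T[:3,:3].T+T[:3,3];W[depth<=0]=np.nan
    return W
def save(n,img): cv2.imwrite('pics/'+n+'.png',img[:,:,::-1])
E
python3 - <<'E'
from h import *
s=observe();print(s)
for n in ['scene','side']:
    p,d=camera(n);save(n+'0',p);W=cloud(n,d);np.save(n+'0.npy',W);np.save(n+'0p.npy',p)
    print(n,{k:v for k,v in get_calibration(n).items()})
    for t in ['hook','caddy','caddy_handle','tray','block','board','round_block','mallet','chisel']:
        for r in regions_of(t,n):
            m=r['pixels'];q=W[m];print(t,round(r['confidence'],2),np.round(r['uv']),m.sum(),np.round(np.nanmedian(q,0),3),np.round(np.nanpercentile(q,2,0),3),np.round(np.nanpercentile(q,98,0),3))
E
```

```text
{'t': 0.0, 'joints': array([-1.25100035e+00,  2.13374610e-01, -3.50916610e-02,  1.32352058e+00,
       -3.71723770e-05,  1.57077702e+00]), 'qd': array([-2.45843574e-03,  9.93687776e-04,  5.41710943e-05, -7.95093196e-05,
        2.79267456e-04, -3.29916929e-03]), 'effort': array([ 3.38679834e-03, -6.86168075e+01,  4.87112725e+01,  1.78629672e-02,
        2.99181311e-04, -3.65502171e-05]), 'tcp_pos': array([ 0.15706321, -0.47431402,  0.23879403]), 'tool_rot': array([ 0.5728855 ,  0.4142432 ,  0.57358333, -0.41377161]), 'wrist_force': array([ 0.38886561, -0.72639002, -0.14401099]), 'ft_torque': array([-0.02740141, -0.0096796 ,  0.0216265 ]), 'opening': 0.08537031373535038}
scene {'vertical_fov': 46.90134272075576, 'cx': 328.0333225489272, 'cy': 238.32137959446445, 'world_from_camera': array([[ 0.0648976 , -0.64752205,  0.75927828,  1.79131437],
       [ 0.99765929,  0.02567281, -0.06337859,  0.0322704 ],
       [ 0.02154623,  0.76161415,  0.64767249,  1.17948903],
       [ 0.        ,  0.        ,  0.        ,  1.        ]])}
hook 0.87 [370. 266.] 2072 [0.623 0.262 0.011] [ 0.384  0.205
[... 1727 characters left out ...]
0.029 0.074] [ 0.535 -0.148  0.   ] [0.639 0.091 0.156]
tray 0.84 [287. 449.] 5363 [0.458 0.543 0.007] [0.385 0.465 0.003] [0.521 0.624 0.019]
tray 0.56 [352. 277.] 452 [0.526 0.12  0.014] [ 0.509 -0.047  0.001] [0.618 0.127 0.021]
tray 0.32 [390. 193.] 1254 [ 0.584 -0.265  0.019] [ 0.535 -0.369  0.   ] [ 0.653 -0.204  0.06 ]
block 0.89 [348. 261.] 1191 [0.535 0.095 0.044] [ 0.517 -0.044  0.015] [0.609 0.12  0.053]
board 0.66 [387. 192.] 1195 [ 0.584 -0.266  0.019] [ 0.537 -0.368  0.002] [ 0.647 -0.205  0.06 ]
round_block 0.78 [291. 226.] 529 [0.745 0.014 0.032] [ 0.714 -0.024  0.005] [0.792 0.05  0.037]
mallet 0.88 [430. 326.] 1587 [0.307 0.186 0.03 ] [0.268 0.139 0.002] [0.437 0.212 0.05 ]
```

View pics/scene0.png

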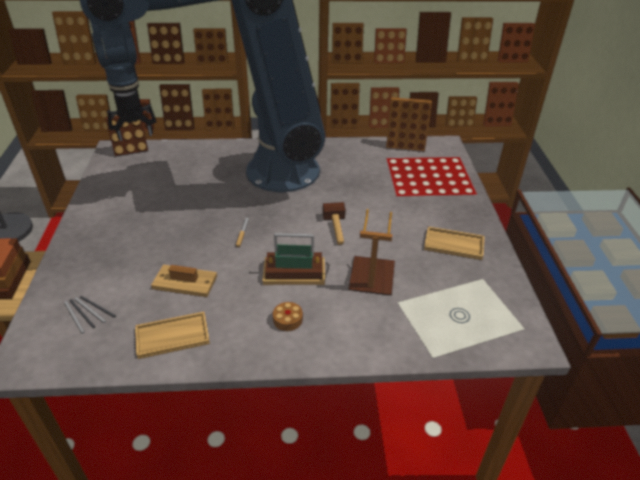

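View pics/side0.png

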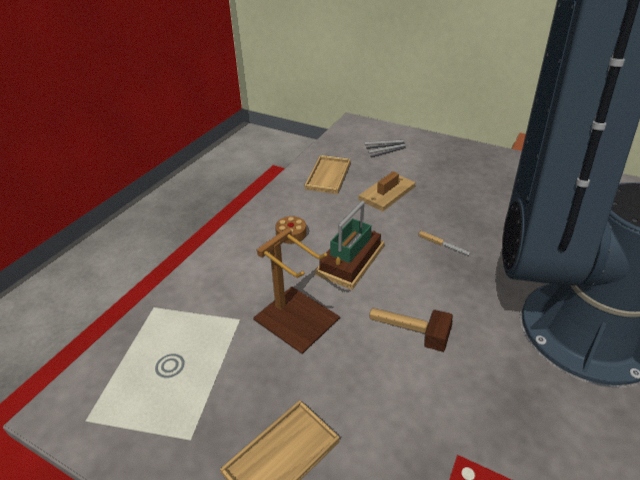

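```bash
python3 - <<'E'
from h import *
W=np.concatenate([np.load('scene0.npy').reshape(-1,3),np.load('side0.npy').reshape(-1,3)])
W=W[~np.isnan(W).any(1)]
def sel(x0,x1,y0,y1,z0,z1):
    q=W;return q[(q[:,0]>x0)&(q[:,0]<x1)&(q[:,1]>y0)&(q[:,1]<y1)&(q[:,2]>z0)&(q[:,2]<z1)]
def rect(n,q):
    r=cv2.minAreaRect((q[:,:2]*1000).astype(np.float32));print(n,len(q),r,np.round(q.mean(0),4))
rect('bar',sel(.5,.64,-.06,.13,.142,.165))
rect('caddy rim',sel(.5,.64,-.06,.13,.08,.1))
rect('block top',sel(.5,.64,-.08,.15,.042,.050))
rect('board top',sel(.5,.7,-.42,-.17,.014,.024))
rect('ridge',sel(.5,.7,-.42,-.17,.05,.065))
rect('hook foot',sel(.5,.8,.15,.36,.008,.014))
q=sel(.5,.8,.15,.4,.17,.23);rect('hook top',q)
i=np.lexsort((q[:,1],));
H,xe,ye=np.histogram2d(q[:,0],q[:,1],bins=[np.arange(.5,.8,.01),np.arange(.18,.36,.01)])
print(xe[0],ye[0]);print(H.astype(int))
E
```

```text
bar 296 ((568.0203857421875, 34.486209869384766), (116.25216674804688, 17.01095962524414), 84.62796783447266) [0.5669 0.037  0.1533]
caddy rim 629 ((568.2279052734375, 34.03759002685547), (115.82990264892578, 69.03250885009766), 81.79719543457031) [0.5662 0.0356 0.0873]
block top 1206 ((567.0155639648438, 32.85625457763672), (172.62033081054688, 97.6986083984375), 87.89299011230469) [0.5628 0.0496 0.046 ]
board top 1515 ((596.0250244140625, -293.4114685058594), (176.12892150878906, 98.4955825805664), 76.25814056396484) [ 0.5986 -0.2822  0.0182]
ridge 340 ((595.2449340820312, -292.2033996582031), (82.8171157836914, 31.96238899230957), 77.3335952758789) [ 0.5953 -0.2898  0.0568]
hook foot 3379 ((632.3187255859375, 255.06344604492188), (256.7943420410156, 185.54335021972656), 0.03782135993242264) [0.5868 0.2729 0.0105]
hook top 1251 ((590.933349609375, 270.5822448730469), (92.82402038574219, 125.60401916503906), 76.1793441772461) [0.6143 0.2667 0.2005]
0.5 0.18
[[ 0  0  0  0  0  0  0  0  0  0  0  0  0  0  0  0  0]
 [ 0  0  0  0  0  0  0  0  0  0  0  0  0  0  0  0  0]
 [ 0  0  0  0  0  0
[... 793 characters left out ...]
 0  0  0  0  0  0  0  0  0  0  0  0  0  0  0  0  0]
 [ 0  0  0  0  0  0  0  0  0  0  0  0  0  0  0  0  0]
 [ 0  0  0  0  0  0  0  0  0  0  0  0  0  0  0  0  0]
 [ 0  0  0  0  0  0  0  0  0  0  0  0  0  0  0  0  0]
 [ 0  0  0  0  0  0  0  0  0  0  0  0  0  0  0  0  0]
 [ 0  0  0  0  0  0  0  0  0  0  0  0  0  0  0  0  0]
 [ 0  0  0  0  0  0  0  0  0  0  0  0  0  0  0  0  0]
 [ 0  0  0  0  0  0  0  0  0  0  0  0  0  0  0  0  0]
 [ 0  0  0  0  0  0  0  0  0  0  0  0  0  0  0  0  0]
 [ 0  0  0  0  0  0  0  0  0  0  0  0  0  0  0  0  0]
 [ 0  0  0  0  0  0  0  0  0  0  0  0  0  0  0  0  0]
 [ 0  0  0  0  0  0  0  0  0  0  0  0  0  0  0  0  0]
 [ 0  0  0  0  0  0  0  0  0  0  0  0  0  0  0  0  0]]
```

The scene camera shows the green caddy on the dark block in its tray at px (295,255), the hook at (372,255), and the handle board at (183,280). Round block is at (288,315), mallet at (337,220), chisel at (242,233).

Candidates:
- Trays: (296,280) under the block, with decoys at (173,337) and (457,245). The one under the block counts as nearest to the base; (457,245) is about 0.72 m away.
- Board: (183,280) only. The tray at (173,337) could be taken for it, but it has no handle ridge.

```bash
python3 - <<'E'
from h import *
s=observe();q=s['tool_rot'];print('tool axes cols\n',np.round(R.from_quat([q[1],q[2],q[3],q[0]]).as_matrix(),3))
for n in ['scene','side']:
    W=np.load(n+'0.npy').reshape(-1,3);W=W[~np.isnan(W).any(1)]
    def sel(x0,x1,y0,y1,z0,z1):
        q=W;return q[(q[:,0]>x0)&(q[:,0]<x1)&(q[:,1]>y0)&(q[:,1]<y1)&(q[:,2]>z0)&(q[:,2]<z1)]
    def fit(name,q):
        m=np.median(q,0);vx,vy,a,b=cv2.fitLine(q[:,:2].astype(np.float32),cv2.DIST_HUBER,0,.001,.001).ravel()
        print(n,name,len(q),np.round(q.mean(0),4),'ang',round(np.degrees(np.arctan2(vy,vx)),1),'ext',np.round(np.percentile(q[:,:2]@[vx,vy],[1,99])-np.array([vx,vy])@q.mean(0)[:2],3))
    fit('bar',sel(.53,.6,-.06,.13,.145,.165))
    fit('barmid',sel(.53,.6,-.005,.075,.145,.165))
    fit('prongA',sel(.545,.61,.2,.26,.18,.22)); fit('prongB',sel(.545,.61,.28,.33,.18,.22))
    A=sel(.48,.612,.2,.262,.175,.22);B=sel(.48,.612,.275,.34,.175,.22)
    for nm,P in (('A',A),('B',B)):
        e=P@np.array([np.cos(-.27),np.sin(-.27),0]);k=e<np.percentile(e,4);print(n,'tip',nm,np.round(P[k].mean(0),4))
    fit('ridge',sel(.5,.7,-.42,-.17,.053,.065))
    fit('crossbar',sel(.615,.67,.2,.33,.205,.22))
    f=sel(.5,.75,.15,.37,.008,.013)
    f=f[(np.abs(f[:,1]-.26)<.1)]
    fit('foot',f)
E
```

```text
tool axes cols
 [[-0.     0.949  0.314]
 [-0.     0.314 -0.949]
 [-1.    -0.     0.   ]]
scene bar 139 [0.5695 0.0349 0.153 ] ang 85.5 ext [-0.057  0.056]
scene barmid 93 [0.5693 0.034  0.1531] ang 84.4 ext [-0.039  0.039]
scene prongA 33 [0.5776 0.2394 0.1961] ang -11.6 ext [-0.031  0.03 ]
scene prongB 44 [0.573  0.3098 0.195 ] ang -13.0 ext [-0.028  0.037]
scene tip A [0.5249 0.2482 0.2035]
scene tip B [0.5388 0.3156 0.2026]
scene ridge 157 [ 0.5972 -0.2906  0.0573] ang 76.3 ext [-0.039  0.038]
scene crossbar 140 [0.6412 0.2612 0.2094] ang 78.2 ext [-0.045  0.043]
scene foot 721 [0.5964 0.2697 0.0101] ang 27.6 ext [-0.088  0.081]
side bar 147 [0.5644 0.0392 0.1542] ang 85.1 ext [-0.061  0.051]
side barmid 98 [0.5641 0.0374 0.1547] ang 84.9 ext [-0.041  0.037]
side prongA 115 [0.5774 0.2384 0.1963] ang -13.5 ext [-0.032  0.031]
side prongB 122 [0.5785 0.3079 0.1956] ang -14.0 ext [-0.034  0.031]
side tip A [0.5241 0.2503 0.208 ]
side tip B [0.5385 0.3166 0.2076]
side ridge 136 [ 0.5929 -0.2884  0.0579] ang 76.5 ext [-0.041  0.037]
side crossbar 262 [0.6363 0.2621 0.21  ] ang 76.9 ext [-0.047  0.041]
side foot 2518 [0.5836 0.2738 0.0104] ang 28.2 ext [-0.083  0.087]
```

carry_out:
  offset:
    - [1,55,-35.5]
    - [1,55,-35.5]
    - [1,55,-35.5]
    - [1,55,-35.5]
    - [1,55,-35.5]
    - [1,55,-35.5]
    - [1,55,-35.5]
    - [1,55,-35.5]
  delta_rot:
    - [-1.165,0,0]
    - [-1.165,0,0]
    - [-1.165,0,0]
    - [-1.165,0,0]
    - [-1.165,0,0]
    - [-1.165,0,0]
    - [-1.165,0,0]
    - [-1.165,0,0]
  hand: [-1,-1,-1,-1,-1,-1,-1,-1]

```text
t: 1.8
tcp_pos: [0.409, -0.1612, 0.2334]
tool_rot: [0.707, 0.028, 0.706, -0.028]
wrist_force: [1.3, -0.8, 0.2]
opening: 0.0854
```

```bash
cat >> h.py <<'E'
def to(x,y,z,jaw_deg,gp=True):
    "print move in tool axes (cm, rad) to put TCP at x,y,z pointing down, jaw axis at jaw_deg (mod 180)"
    s=observe();q=s['tool_rot'];M=R.from_quat([q[1],q[2],q[3],q[0]]).as_matrix()
    a=np.radians(jaw_deg)
    best=None
    for a in (a,a+np.pi):
        zc=np.array([np.cos(a),np.sin(a),0]);xc=np.array([0,0,-1.]);N=np.stack([xc,np.cross(zc,xc),zc],1)
        rv=R.from_matrix(M.T@N).as_rotvec()
        if best is None or np.linalg.norm(rv)<np.linalg.norm(best): best=rv
    print('t',round(s['t'],2),'tcp',np.round(s['tcp_pos'],4),'jaw',round(np.degrees(np.arctan2(M[1,2],M[0,2])),1),'F',np.round(s['wrist_force'],1),'open',round(s['opening'],4))
    print('offset cm',np.round(M.T@(np.array([x,y,z])-s['tcp_pos'])*100,2),'rot',np.round(best,3))
E
python3 -c "
from h import *
to(.567,.035,.23,-5)"
```

```text
t 1.8 tcp [ 0.409  -0.1612  0.2334] jaw -4.6 F [ 1.3 -0.8  0.2] open 0.0854
offset cm [ 0.35 20.82 14.19] rot [0.007 0.001 0.   ]
```

carry_out:
  offset:
    - [0.3,20.8,14.2]
    - [0.3,20.8,14.2]
    - [0.3,20.8,14.2]
    - [0.3,20.8,14.2]
    - [0.3,20.8,14.2]
    - [0.3,20.8,14.2]
    - [0.3,20.8,14.2]
  delta_rot:
    - [0,0,0]
    - [0,0,0]
    - [0,0,0]
    - [0,0,0]
    - [0,0,0]
    - [0,0,0]
    - [0,0,0]
  hand: [-1,-1,-1,-1,-1,-1,-1]

```text
t: 2.5
tcp_pos: [0.5676, 0.0328, 0.2295]
tool_rot: [0.706, 0.03, 0.707, -0.03]
wrist_force: [0.1, -0.1, 0.6]
opening: 0.0855
```

```bash
python3 - <<'E'
from h import *
s=observe();p,d=camera('wrist');save('w1',p);W=cloud('wrist',d,s);np.save('w1.npy',W)
print(get_calibration('wrist'))
P=W.reshape(-1,3);P=P[~np.isnan(P).any(1)]
k=(abs(P[:,0]-.567)<.05)&(abs(P[:,1]-.035)<.08)&(P[:,2]>.135)&(P[:,2]<.17)
Q=P[k];r=cv2.minAreaRect((Q[:,:2]*1000).astype(np.float32));print(len(Q),r,Q.mean(0),np.percentile(Q[:,2],[2,50,98]))
Z=Q[np.abs(Q[:,1]-.035)<.03];print(np.round(Z.mean(0),4),np.round(np.percentile(Z[:,0],[2,98]),4))
to(.567,.035,.14,-5)
E
```

```text
{'vertical_fov': 65.70646984690485, 'cx': 314.43632968251717, 'cy': 232.7641390163487, 'tool_from_camera': array([[-2.96347624e-04,  2.91643774e-01, -9.56526958e-01,
        -1.35267571e-01],
       [ 7.90437408e-04,  9.56526769e-01,  2.91643472e-01,
         7.54154011e-02],
       [ 9.99999644e-01, -6.69646839e-04, -5.13990584e-04,
         4.07443476e-05],
       [ 0.00000000e+00,  0.00000000e+00,  0.00000000e+00,
         1.00000000e+00]])}
2915 ((565.641357421875, 35.79108428955078), (114.59196472167969, 10.382013320922852), 84.96196746826172) [0.56625441 0.04152704 0.15539691] [0.15199119 0.15578692 0.15754099]
[0.5659 0.0365 0.1556] [0.5599 0.5719]
t 2.55 tcp [0.5671 0.0319 0.2299] jaw -4.9 F [0.2 0.1 0.3] open 0.0855
offset cm [ 8.99  0.31 -0.03] rot [ 0.002 -0.001  0.   ]
```

View pics/w1.png

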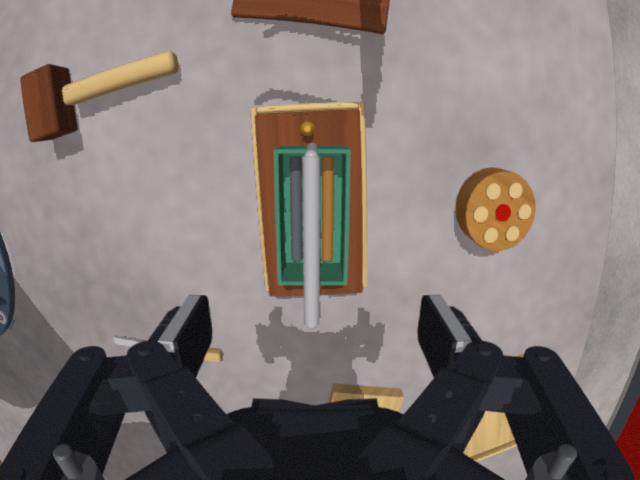

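The wrist view shows the bar centred between the fingers, px (312,240), with the caddy on the dark block. The measured bar centre of (0.566, 0.036, 0.150) agrees with the estimate.

carry_out:
  offset:
    - [4,0.4,-0.1]
    - [8,0.4,-0.1]
    - [8.8,0.4,-0.1]
    - [8.8,0.4,-0.1]
    - [8.8,0.4,-0.1]
    - [8.8,0.4,-0.1]
    - [8.8,0.4,-0.1]
    - [8.8,0.4,-0.1]
  delta_rot:
    - [0,0,0]
    - [0,0,0]
    - [0,0,0]
    - [0,0,0]
    - [0,0,0]
    - [0,0,0]
    - [0,0,0]
    - [0,0,0]
  hand: [-1,-1,-1,-0.2,0.5,1,1,1]
  squeeze: 60

```text
t: 3.35
tcp_pos: [0.5671, 0.036, 0.143]
tool_rot: [0.707, 0.03, 0.706, -0.03]
wrist_force: [-0.9, -0.6, 0.3]
opening: 0.0122
```

carry_out:
  offset:
    - [0,0,0]
    - [0,0,0]
    - [0,0,0]
    - [0,0,0]
    - [-1,0,0]
    - [-3,0,0]
    - [-6,0,0]
    - [-9,0,0]
  delta_rot:
    - [0,0,0]
    - [0,0,0]
    - [0,0,0]
    - [0,0,0]
    - [0,0,0]
    - [0,0,0]
    - [0,0,0]
    - [0,0,0]
  hand: [1,1,1,1,1,1,1,1]

```text
t: 4.15
tcp_pos: [0.5663, 0.036, 0.2337]
tool_rot: [0.706, 0.03, 0.707, -0.03]
wrist_force: [0.8, -0.5, -1.1]
opening: 0.0074
```

```bash
python3 - <<'E'
from h import *
c,s=np.cos(-.229),np.sin(-.229)
to(.553-.09*c,.2795-.09*s,.222,-13)
E
```

```text
t 4.15 tcp [0.5663 0.036  0.2337] jaw -4.9 F [ 0.8 -0.5 -1.1] open 0.0074
offset cm [  1.17  25.43 -12.32] rot [ 0.141 -0.001  0.   ]
```

carry_out:
  offset:
    - [0,0,-5]
    - [0,2,-9]
    - [0,6,-12]
    - [0,11,-12.3]
    - [0.5,16,-12.3]
    - [1,20,-12.3]
    - [1.2,23.5,-12.3]
    - [1.2,25.4,-12.3]
  delta_rot:
    - [0,0,0]
    - [0.03,0,0]
    - [0.06,0,0]
    - [0.09,0,0]
    - [0.12,0,0]
    - [0.141,0,0]
    - [0.141,0,0]
    - [0.141,0,0]
  hand: [1,1,1,1,1,1,1,1]

```text
t: 4.95
tcp_pos: [0.4655, 0.3022, 0.2202]
tool_rot: [0.702, 0.079, 0.703, -0.079]
wrist_force: [0.3, -0.5, -2.0]
opening: 0.0078
```

```bash
python3 - <<'E'
from h import *
s=observe();p,d=camera('wrist');W=cloud('wrist',d,s);np.save('w2.npy',W)
p2,d2=camera('side');W2=cloud('side',d2);np.save('s2.npy',W2)
canvas=np.hstack([cv2.resize(p,(400,300)),cv2.resize(p2[120:420,150:550],(400,300))]);save('c2',canvas)
for nm,X in (('w',W),('s',W2)):
    P=X.reshape(-1,3);P=P[~np.isnan(P).any(1)]
    ax=np.array([.974,-.225,0]);
    for n,b in (('A',(.2,.262)),('B',(.275,.34))):
        Q=P[(P[:,0]>.51)&(P[:,0]<.62)&(P[:,1]>b[0])&(P[:,1]<b[1])&(P[:,2]>.178)&(P[:,2]<.225)]
        if len(Q)<20: print(nm,n,len(Q));continue
        e=Q@ax;k=e<np.percentile(e,5)
        vx,vy,_,_=cv2.fitLine(Q[:,:2].astype(np.float32),cv2.DIST_HUBER,0,.001,.001).ravel()
        print(nm,n,len(Q),np.round(Q.mean(0),4),'tip',np.round(Q[k].mean(0),4),np.round(Q[e<=e.min()+.0005].mean(0),4),np.degrees(np.arctan(vy/vx)))
    Q=P[(abs(P[:,0]-s['tcp_pos'][0])<.03)&(abs(P[:,1]-s['tcp_pos'][1])<.06)&(P[:,2]>.215)&(P[:,2]<.24)]
    print('bar',len(Q),Q.mean(0),Q.min(0),Q.max(0))
c,s=np.cos(-.229),np.sin(-.229)
to(.553,.2795,.222,-13)
E
```

```text
w A 1858 [0.5724 0.2421 0.1977] tip [0.5309 0.2528 0.2022] [0.5272 0.2552 0.206 ] -12.905242
w B 2097 [0.577  0.3098 0.1987] tip [0.5381 0.3177 0.2085] [0.537  0.3176 0.2081] -12.831506
bar 7388 [0.46893416 0.31716338 0.23228048] [0.45020277 0.26092565 0.21515084] [0.48429912 0.35818368 0.23998295]
s A 156 [0.5763 0.2389 0.1971] tip [0.533  0.2495 0.1975] [0.5303 0.2498 0.1992] -13.173678
s B 158 [0.5789 0.3079 0.1975] tip [0.539  0.3165 0.2085] [0.5375 0.3158 0.207 ] -13.602247
bar 304 [0.46655724 0.32216595 0.23038608] [0.44699223 0.24538399 0.21519858] [0.48526836 0.35841003 0.2396703 ]
t 5.05 tcp [0.4657 0.3019 0.2202] jaw -12.9 F [-0.1 -0.5 -1.7] open 0.0076
offset cm [-0.18 -0.24  9.01] rot [ 0.003 -0.    -0.   ]
```

View pics/c2.png

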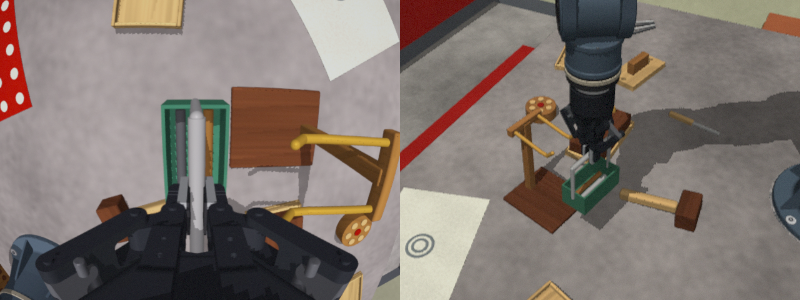

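The caddy hangs upright in the jaws, left half px (195,150), and its bar is in front of the prong tips at (295,142) and (288,212). Next I slide it in over the tips.

carry_out:
  offset:
    - [-0.1,-0.2,3]
    - [-0.1,-0.2,6]
    - [-0.1,-0.2,8.2]
    - [0,-0.2,8.9]
    - [0.7,-0.2,8.9]
    - [1.7,-0.2,8.9]
    - [2.5,-0.2,8.9]
    - [2.9,-0.2,8.9]
  delta_rot:
    - [0,0,0]
    - [0,0,0]
    - [0,0,0]
    - [0,0,0]
    - [0,0,0]
    - [0,0,0]
    - [0,0,0]
    - [0,0,0]
  hand: [1,1,1,1,1,1,1,1]

```text
t: 5.85
tcp_pos: [0.5511, 0.2777, 0.1902]
tool_rot: [0.702, 0.08, 0.703, -0.08]
wrist_force: [-5.4, -2.3, 21.7]
opening: 0.0075
```

```bash
python3 - <<'E'
from h import *
to(.5525,.28,.19,-13)
p,d=camera('wrist');p2,d2=camera('side')
canvas=np.hstack([cv2.resize(p,(400,300)),cv2.resize(p2[170:370,180:447],(400,300))]);save('c3',canvas)
E
```

```text
t 5.85 tcp [0.5511 0.2777 0.1902] jaw -13.0 F [-5.4 -2.3 21.7] open 0.0075
offset cm [0.02 0.26 0.08] rot [ 0.001 -0.001  0.001]
```

View pics/c3.png

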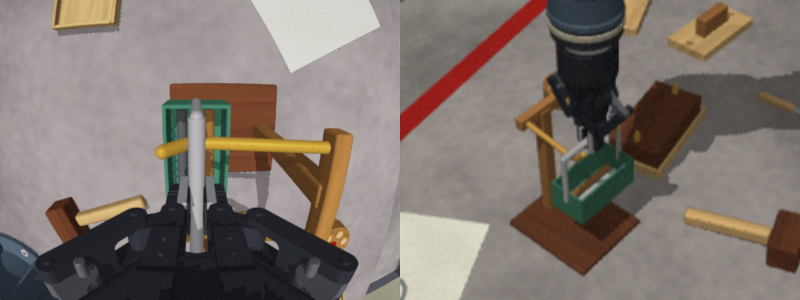

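Left half: the bar sits across both prongs behind the tips, prong tip px (162,152), with 22 N of upward force confirming contact. Next I ease off, open and rise.

carry_out:
  offset:
    - [-0.15,0,0]
    - [-0.15,0,0]
    - [-0.15,0,0]
    - [-0.15,0,0]
    - [-0.15,0,0]
    - [-0.15,0,0]
    - [-0.15,0,0]
    - [-0.15,0,0]
  delta_rot:
    - [0,0,0]
    - [0,0,0]
    - [0,0,0]
    - [0,0,0]
    - [0,0,0]
    - [0,0,0]
    - [0,0,0]
    - [0,0,0]
  hand: [1,0.7,0.4,0.1,-0.2,-0.5,-0.5,-0.5]

```text
t: 6.75
tcp_pos: [0.5522, 0.2776, 0.1927]
tool_rot: [0.703, 0.08, 0.703, -0.08]
wrist_force: [-0.6, 0.4, -0.2]
opening: 0.0639
```

carry_out:
  offset:
    - [0,0,0]
    - [0,0,0]
    - [-1,0,0]
    - [-3,0,0]
    - [-6,0,0]
    - [-9,0,0]
    - [-12,0,0]
    - [-12,0,0]
  delta_rot:
    - [0,0,0]
    - [0,0,0]
    - [0,0,0]
    - [0,0,0]
    - [0,0,0]
    - [0,0,0]
    - [0,0,0]
    - [0,0,0]
  hand: [-0.5,-0.5,-0.5,-0.5,-0.5,-0.5,-0.5,-0.5]

```text
t: 7.55
tcp_pos: [0.5531, 0.2781, 0.3174]
tool_rot: [0.704, 0.081, 0.701, -0.079]
wrist_force: [0.6, 0.7, 0.0]
opening: 0.0642
```

```bash
python3 - <<'E'
from h import *
p,d=camera('side')
s=observe();pw,dw=camera('wrist');W=cloud('wrist',dw,s)
save('c4',np.hstack([cv2.resize(pw,(400,300)),cv2.resize(p[170:370,180:447],(400,300))]))
np.save('w4.npy',W)
P=W.reshape(-1,3);P=P[~np.isnan(P).any(1)]
Q=P[(abs(P[:,0]-.5525)<.03)&(abs(P[:,1]-.28)<.02)&(P[:,2]>.185)&(P[:,2]<.215)];print('bar',len(Q),Q.mean(0))
to(.595,-.2915,.16,-13.5)
E
```

```text
bar 841 [0.55288711 0.28045465 0.20324682]
t 7.65 tcp [0.5526 0.2778 0.3134] jaw -13.0 F [-0.  -0.2 -0.4] open 0.0641
offset cm [ 15.31 -54.53  16.93] rot [ 0.009  0.001 -0.001]
```

View pics/c4.png

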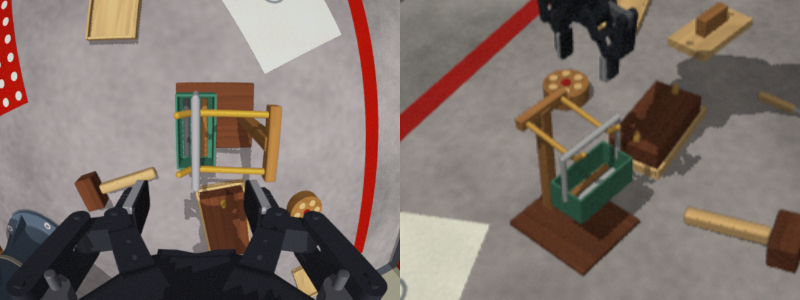

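The caddy hangs level on both prongs, right half px (590,170), and the fingers are clear of it. Next is a look at the dowels.

carry_out:
  offset:
    - [0,-4.7,1.4]
    - [0,-9.4,2.7]
    - [0,-14,4.1]
    - [0,-18.7,5.4]
    - [0,-23.4,6.8]
    - [0,-23.4,6.8]
    - [0,-23.4,6.8]
  delta_rot:
    - [0,0,0]
    - [0,0,0]
    - [0,0,0]
    - [0,0,0]
    - [0,0,0]
    - [0,0,0]
    - [0,0,0]
  hand: [-1,-1,-1,-1,-1,-1,-1]

```text
t: 8.35
tcp_pos: [0.5654, 0.0334, 0.312]
tool_rot: [0.702, 0.081, 0.703, -0.081]
wrist_force: [-0.6, 0.1, 0.2]
opening: 0.0851
```

```bash
python3 - <<'E'
from h import *
s=observe();p,d=camera('wrist');W=cloud('wrist',d,s);np.save('w5.npy',W);save('w5',p)
P=W.reshape(-1,3);P=P[~np.isnan(P).any(1)]
B=P[(abs(P[:,0]-.567)<.07)&(abs(P[:,1]-.035)<.11)]
top=B[(B[:,2]>.04)&(B[:,2]<.05)]
print('top',len(top),cv2.minAreaRect((top[:,:2]*1000).astype(np.float32)),np.median(top[:,2]))
D=B[(B[:,2]>.056)&(B[:,2]<.075)];c=[]
for q in (D[D[:,1]<.035],D[D[:,1]>.035]): c.append(q.mean(0));print(len(q),q.mean(0),q.max(0),q.min(0))
v=c[1]-c[0];print('mid',(c[0]+c[1])/2,np.linalg.norm(v[:2]),np.degrees(np.arctan2(v[1],v[0])))
to(.595,-.2915,.16,-13.5)
E
```

```text
top 11898 ((564.7303466796875, 34.32835388183594), (170.53929138183594, 91.0400619506836), 87.7911148071289) 0.04663182108458783
85 [ 0.5624417  -0.03420515  0.06069089] [ 0.56793228 -0.02963271  0.06617178] [ 0.55675497 -0.04140016  0.0562592 ]
102 [0.5674304  0.10388134 0.0612578 ] [0.57293765 0.10949632 0.06672061] [0.56164732 0.09809723 0.05639162]
mid [0.56493605 0.0348381  0.06097435] 0.13817657452811982 87.93095139806036
t 8.4 tcp [0.5655 0.0345 0.3121] jaw -13.0 F [ 0.2  0.6 -0.1] open 0.0853
offset cm [ 15.2  -31.09  10.25] rot [ 0.008 -0.001  0.   ]
```

carry_out:
  offset:
    - [0.5,-4.8,1.6]
    - [2,-9.6,3.2]
    - [4,-14.4,4.8]
    - [6,-19.2,6.4]
    - [8,-24,7.9]
    - [9,-28,9.2]
    - [9,-31.1,10.2]
    - [9,-31.1,10.2]
  delta_rot:
    - [0,0,0]
    - [0,0,0]
    - [0,0,0]
    - [0,0,0]
    - [0,0,0]
    - [0,0,0]
    - [0.008,0,0]
    - [0.008,0,0]
  hand: [-1,-1,-1,-1,-1,-1,-1,-1]

```text
t: 9.2
tcp_pos: [0.595, -0.2945, 0.2203]
tool_rot: [0.701, 0.084, 0.703, -0.084]
wrist_force: [0.9, 1.7, -0.3]
opening: 0.0853
```

```bash
python3 - <<'E'
from h import *
s=observe();p,d=camera('wrist');W=cloud('wrist',d,s);np.save('w6.npy',W);save('w6',cv2.resize(p,(480,360)))
P=W.reshape(-1,3);P=P[~np.isnan(P).any(1)]
B=P[(abs(P[:,0]-.595)<.09)&(abs(P[:,1]+.29)<.12)]
for n,a,b in (('ridge',.052,.063),('top',.013,.022)):
    q=B[(B[:,2]>a)&(B[:,2]<b)];print(n,len(q),cv2.minAreaRect((q[:,:2]*1000).astype(np.float32)),np.median(q[:,2]),q.mean(0))
to(.595,-.2915,.04,-13.5)
E
```

```text
ridge 2702 ((594.4059448242188, -291.5926208496094), (78.99577331542969, 24.150341033935547), 75.89607238769531) 0.05847654188525461 [ 0.5948129  -0.28975098  0.05838204]
top 13778 ((593.8209838867188, -292.75115966796875), (170.6696319580078, 91.17206573486328), 76.41728210449219) 0.018657457413262357 [ 0.59546044 -0.28667596  0.01865357]
t 9.25 tcp [ 0.5953 -0.2923  0.221 ] jaw -13.5 F [0.2 0.5 0.4] open 0.0852
offset cm [ 1.81e+01  6.00e-02 -1.00e-02] rot [-0.    -0.002 -0.   ]
```

View pics/w6.png

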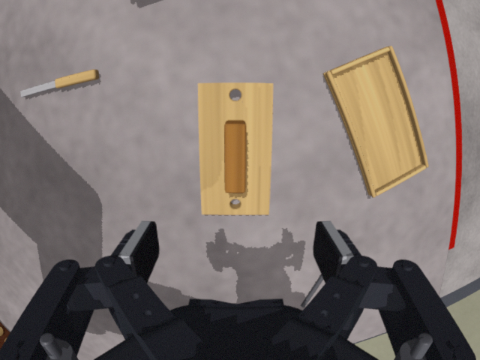

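Board at px (235,150): the ridge is centred between the fingers and both holes show, at (235,95) and (235,203). Next I descend and grip.

carry_out:
  offset:
    - [5,0,-0.1]
    - [10,0,-0.1]
    - [15,0,-0.1]
    - [18,0,-0.1]
    - [18.9,0,-0.1]
    - [18.9,0,-0.1]
    - [18.9,0,-0.1]
    - [18.9,0,-0.1]
  delta_rot:
    - [0,0,0]
    - [0,0,0]
    - [0,0,0]
    - [0,0,0]
    - [0,0,0]
    - [0,0,0]
    - [0,0,0]
    - [0,0,0]
  hand: [-1,-1,-1,-1,-1,0,1,1]
  squeeze: 80

```text
t: 10.05
tcp_pos: [0.5956, -0.2916, 0.0359]
tool_rot: [0.703, 0.082, 0.701, -0.083]
wrist_force: [0.4, 0.0, 0.7]
opening: 0.0439
```

carry_out:
  offset:
    - [0,0,0]
    - [0,0,0]
    - [0,0,0]
    - [0,0,0]
    - [-2,0,0]
    - [-6,0,0]
    - [-11,0,0]
    - [-11,0,0]
  delta_rot:
    - [0,0,0]
    - [0,0,0]
    - [0,0,0]
    - [0,0,0]
    - [0,0,0]
    - [0,0,0]
    - [0,0,0]
    - [0,0,0]
  hand: [1,1,1,1,1,1,1,1]

```text
t: 10.85
tcp_pos: [0.597, -0.2928, 0.1512]
tool_rot: [0.706, 0.082, 0.699, -0.084]
wrist_force: [1.5, -0.8, -2.0]
opening: 0.0229
```

```bash
python3 - <<'E'
from h import *
s=observe();p,d=camera('wrist');W=cloud('wrist',d,s);np.save('w7.npy',W);save('w7',cv2.resize(p,(480,360)))
print(s['tcp_pos'])
q=s['tool_rot'];M=R.from_quat([q[1],q[2],q[3],q[0]]).as_matrix()
T=((W-s['tcp_pos'])@M).reshape(-1,3);k=~np.isnan(T).any(1);T=T[k]
# board top in tool frame: x ~ +.012 ahead of TCP
h=np.histogram(T[(abs(T[:,1])<.1)&(abs(T[:,2])<.06)][:,0],bins=np.arange(-.03,.06,.002));print(h[0])
q=T[(abs(T[:,0]-.012)<.008)&(abs(T[:,2])<.06)&(abs(T[:,1])<.1)]
print(len(q),np.median(q,0),cv2.minAreaRect((q[:,1:]*1000).astype(np.float32)))
A=np.c_[q[:,1:],np.ones(len(q))];print('plane',np.linalg.lstsq(A,q[:,0],rcond=None)[0])
to(.565,.035,.14,-2.1)
E
```

```text
[ 0.59697156 -0.29284026  0.1512445 ]
[  413   178  1040  9446  1019   348   304   228   253   231   265   209
   189   191   162   185   111    66    58    60    65    78  4704 30123
   772    17    23    17    24    21    24    17     3     0     0     0
     0     0     0     0     0     0     0     0]
35926 [ 0.01669184  0.04768967 -0.00022206] ((9.494583129882812, -0.16747665405273438), (150.07484436035156, 91.06562805175781), 0.14224782586097717)
plane [-0.00027828  0.00176496  0.01664526]
t 10.9 tcp [ 0.5961 -0.2924  0.1477] jaw -13.5 F [-0.1 -0.4 -2.8] open 0.0225
offset cm [  0.66  31.11 -10.66] rot [-0.199  0.006  0.002]
```

View pics/w7.png

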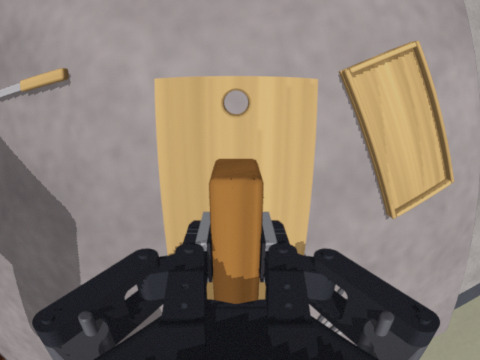

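The board is held level and straight: its hole is at px (236,102) and its centre in the tool frame is within 0.5 mm. Next I carry it over the dowels.

carry_out:
  offset:
    - [0,4.5,-1.5]
    - [0,9,-3]
    - [0,13.5,-4.5]
    - [0,18,-6.1]
    - [0,22.5,-7.6]
    - [0,27,-9.2]
    - [0,30,-10.3]
    - [0,31.1,-10.7]
  delta_rot:
    - [-0.03,0,0]
    - [-0.06,0,0]
    - [-0.1,0,0]
    - [-0.13,0,0]
    - [-0.16,0,0]
    - [-0.199,0,0]
    - [-0.199,0,0]
    - [-0.199,0,0]
  hand: [1,1,1,1,1,1,1,1]

```text
t: 11.7
tcp_pos: [0.5615, 0.0388, 0.1429]
tool_rot: [0.707, 0.012, 0.708, -0.012]
wrist_force: [0.2, 0.0, -2.6]
opening: 0.0226
```

carry_out:
  offset:
    - [0,0,0]
    - [0,0,0]
    - [0,0,0]
  delta_rot:
    - [0,0,0]
    - [0,0,0]
    - [0,0,0]
  hand: [1,1,1]

```text
t: 12.0
tcp_pos: [0.5626, 0.0348, 0.1434]
tool_rot: [0.707, 0.013, 0.707, -0.013]
wrist_force: [-0.6, -1.1, -2.5]
opening: 0.0231
```

```bash
python3 - <<'E'
from h import *
s=observe();p,d=camera('wrist');W=cloud('wrist',d,s);np.save('w8.npy',W);save('w8',cv2.resize(p,(480,360)))
q=s['tool_rot'];M=R.from_quat([q[1],q[2],q[3],q[0]]).as_matrix();print(np.round(M,3))
T=((W-s['tcp_pos'])@M).reshape(-1,3);T=T[~np.isnan(T).any(1)]
q=T[(abs(T[:,0]-.0166)<.005)&(abs(T[:,2])<.06)&(abs(T[:,1])<.1)]
print(len(q),cv2.minAreaRect((q[:,1:]*1000).astype(np.float32)))
P=W.reshape(-1,3);P=P[~np.isnan(P).any(1)]
B=P[(abs(P[:,0]-.565)<.06)&(abs(P[:,1]-.035)<.11)&(P[:,2]<.07)&(P[:,2]>.03)]
print(len(B),B.min(0),B.max(0)) if len(B) else 0
to(.565,.0355,.1,-2.1)
E
```

```text
[[-0.     0.037  0.999]
 [-0.     0.999 -0.037]
 [-1.    -0.    -0.   ]]
35686 ((9.698844909667969, 0.11684799194335938), (91.20755004882812, 149.4395294189453), 89.9731216430664)
796 [0.55234322 0.09238761 0.04471373] [0.5749679  0.11424312 0.06618621]
t 12.05 tcp [0.5627 0.0348 0.1435] jaw -2.1 F [ 0.2 -0.1 -2.6] open 0.0232
offset cm [4.35 0.08 0.23] rot [-0.001 -0.     0.   ]
```

```bash
python3 - <<'E'
from h import *
W=np.load('w8.npy').reshape(-1,3)
P=W[~np.isnan(W).any(1)]
D=P[(abs(P[:,0]-.565)<.02)&(abs(P[:,1]-.104)<.02)&(P[:,2]<.07)&(P[:,2]>.0625)]
print('dowel tip',len(D),D.mean(0))
# hole: boundary in board-top plane
im=np.load('w8.npy');z=im[...,2]
top=(abs(z-.1268)<.004)&(abs(im[...,0]-.5627)<.035)&(im[...,1]>.06)&(im[...,1]<.125)
vs,us=np.where(top);m=top[vs.min():vs.max(),us.min():us.max()].astype(np.uint8)
n,l,st,c=cv2.connectedComponentsWithStats(1-m)
o=[(st[i,4],c[i]+[us.min(),vs.min()]) for i in range(1,n) if st[i,4]>60];print(o)
# ellipse of hole boundary points
for i in range(1,n):
    if 100<st[i,4]<4000:
        h=(l==i).astype(np.uint8);ring=(cv2.dilate(h,np.ones((3,3)))-h)>0
        v,u=np.where(ring&(m>0));q=im[v+vs.min(),u+us.min()]
        (cx,cy),r=cv2.minEnclosingCircle((q[:,:2]*1000).astype(np.float32));print('hole',cx,cy,r,q[:,:2].min(0),q[:,:2].max(0))
E
```

```text
dowel tip 111 [0.56751319 0.10398143 0.06434201]
[(np.int32(116), array([248.06034483, 101.47413793])), (np.int32(73), array([369.04109589, 101.23287671])), (np.int32(767), array([224.26597132, 197.95958279])), (np.int32(935), array([314.50802139, 137.07486631])), (np.int32(2189), array([319.27044312, 229.48104157]))]
hole 542.5451049804688 119.59893035888672 14.800496101379395 [0.52775994 0.11890236] [0.55733026 0.12030562]
hole 527.9138793945312 89.74573516845703 29.313352584838867 [0.5277009  0.06043275] [0.52858211 0.11905872]
hole 565.4142456054688 104.2264633178711 7.813619136810303 [0.55816535 0.09673711] [0.57293918 0.11167138]
hole 572.6768188476562 60.31848907470703 24.78952980041504 [0.5478874  0.06000898] [0.59746624 0.07459352]
```

View pics/w8.png

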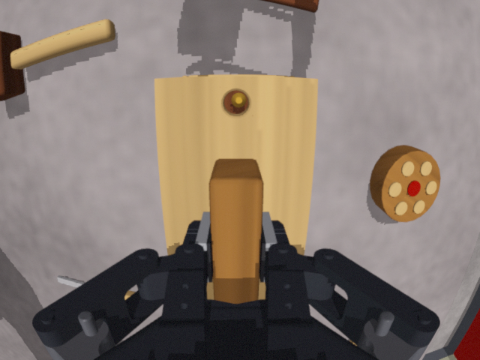

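The dowel shows through the board's hole at px (236,101). It reads 2.1 mm to +x of the hole's centre, which agrees with the computed correction.

carry_out:
  offset:
    - [1.5,0,0.22]
    - [3,0,0.22]
    - [3.5,0,0.22]
    - [4,0,0.22]
    - [4.4,0,0.22]
    - [4.8,0,0.22]
    - [5.1,0,0.22]
    - [5.4,0,0.22]
  delta_rot:
    - [0,0,0]
    - [0,0,0]
    - [0,0,0]
    - [0,0,0]
    - [0,0,0]
    - [0,0,0]
    - [0,0,0]
    - [0,0,0]
  hand: [1,1,1,1,1,1,1,1]

```text
t: 12.85
tcp_pos: [0.5649, 0.0359, 0.0897]
tool_rot: [0.707, 0.013, 0.707, -0.013]
wrist_force: [0.2, 0.0, -1.6]
opening: 0.0229
```

```bash
python3 -c "
from h import *
to(.565,.0355,.0806,-2.1);print(observe()['ft_torque'])"
```

```text
t 12.85 tcp [0.5649 0.0359 0.0897] jaw -2.1 F [ 0.2  0.  -1.6] open 0.0229
offset cm [ 0.91 -0.04  0.01] rot [0.001 0.    0.   ]
[-0.04665578  0.09881688 -0.00106847]
```

The board is on the dowels without resistance, underside at about 0.055. Continuing slowly.

carry_out:
  offset:
    - [0.2,0,0]
    - [0.4,0,0]
    - [0.5,0,0]
    - [0.6,0,0]
    - [0.7,0,0]
    - [0.8,0,0]
    - [0.85,0,0]
    - [0.85,0,0]
  delta_rot:
    - [0,0,0]
    - [0,0,0]
    - [0,0,0]
    - [0,0,0]
    - [0,0,0]
    - [0,0,0]
    - [0,0,0]
    - [0,0,0]
  hand: [1,1,1,1,1,1,1,1]

```text
t: 13.65
tcp_pos: [0.5648, 0.0359, 0.0814]
tool_rot: [0.707, 0.013, 0.707, -0.013]
wrist_force: [-3.4, -0.8, 1.6]
opening: 0.0231
```

carry_out:
  offset:
    - [0.05,0,0]
    - [0.1,0,0]
    - [0.1,0,0]
  delta_rot:
    - [0,0,0]
    - [0,0,0]
    - [0,0,0]
  hand: [1,1,1]

```text
t: 13.95
tcp_pos: [0.5648, 0.0359, 0.0813]
tool_rot: [0.707, 0.013, 0.707, -0.013]
wrist_force: [-9.5, -0.6, 19.4]
opening: 0.0229
```

carry_out:
  offset:
    - [-0.02,0,-0.03]
    - [-0.02,0,-0.05]
    - [-0.02,0,-0.05]
    - [-0.02,0,-0.05]
  delta_rot:
    - [0,0,0]
    - [0,0,0]
    - [0,0,0]
    - [0,0,0]
  hand: [1,1,1,1]

```text
t: 14.35
tcp_pos: [0.5648, 0.0359, 0.0813]
tool_rot: [0.707, 0.013, 0.706, -0.013]
wrist_force: [-4.2, -1.1, 11.1]
opening: 0.023
```

```bash
python3 - <<'E'
from h import *
p,d=camera('side');S=cloud('side',d)
s=observe();pw,dw=camera('wrist');W=cloud('wrist',dw,s)
save('c9',np.hstack([cv2.resize(p[200:320,270:430],(400,300)),cv2.resize(pw,(400,300))]))
P=W.reshape(-1,3);P=P[~np.isnan(P).any(1)]
q=P[(abs(P[:,0]-.565)<.06)&(abs(P[:,1]-.07)<.06)&(abs(P[:,2]-.064)<.01)]
A=np.c_[q[:,:2]-[.565,.035],np.ones(len(q))];print('board top plane',np.linalg.lstsq(A,q[:,2],rcond=None)[0],cv2.minAreaRect((q[:,:2]*1000).astype(np.float32)))
D=P[(abs(P[:,0]-.567)<.009)&(abs(P[:,1]-.104)<.009)];print('dowel/hole z',np.percentile(D[:,2],[1,20,50,80,99]))
Q=P[(abs(P[:,0]-.5525)<.03)&(abs(P[:,1]-.28)<.03)&(P[:,2]>.185)&(P[:,2]<.215)];print('bar',len(Q),Q.mean(0) if len(Q) else 0)
Q=S.reshape(-1,3);Q=Q[(abs(Q[:,0]-.565)<.07)&(abs(Q[:,1]-.035)<.12)&(Q[:,2]>.056)&(Q[:,2]<.07)];print('side top',len(Q),np.median(Q,0))
for _ in range(3): to(.565,.0355,.0806,-2.1); camera('side')
E
```

```text
board top plane [ 8.05308634e-05 -2.79344744e-03  6.47545729e-02] ((565.8047485351562, 65.068359375), (110.51554107666016, 91.28506469726562), 87.98382568359375)
dowel/hole z [0.04576493 0.05742007 0.06383473 0.06485217 0.06598665]
bar 0 0
side top 1123 [0.54615236 0.06615063 0.06419074]
t 14.45 tcp [0.5647 0.0359 0.0813] jaw -2.1 F [-4.1 -1.  11.9] open 0.023
offset cm [ 0.07 -0.04  0.03] rot [ 0.001  0.001 -0.   ]
t 14.5 tcp [0.5648 0.0359 0.0813] jaw -2.1 F [-3.4 -0.8 11.9] open 0.0229
offset cm [ 0.07 -0.04  0.03] rot [ 0.001  0.001 -0.   ]
t 14.55 tcp [0.5647 0.0359 0.0813] jaw -2.1 F [-4.7 -1.3 12.2] open 0.0229
offset cm [ 0.07 -0.04  0.03] rot [ 0.001  0.001 -0.   ]
```

View pics/c9.png

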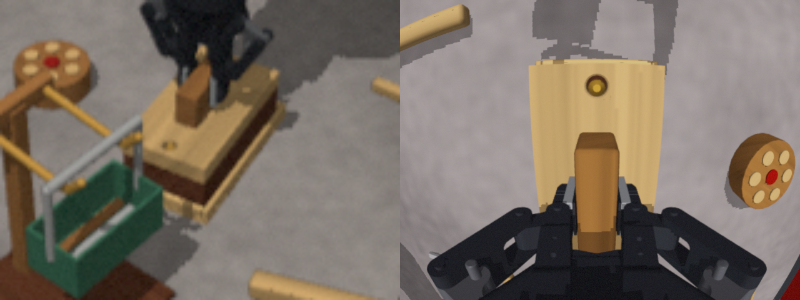

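Both views show the board flat on the block, with the dowel level in its hole at px (596,86) of the right half. The caddy still hangs on both prongs, left half (95,200). The wrist force is steady at about 12 N. Handing in.

```bash
python3 -c "
from station import *
print(finish_job());s=observe();print(s['t'],s['wrist_force'],s['tcp_pos'])"
```

```text
the job is handed in; nothing more can be done
None
the job is handed in; nothing more can be done
```

I hung the caddy on both prongs of the hook stand and let go of it. Then I fitted the board onto the block's dowels and handed the job in while still gripping and pressing it, at about 14.6 s of the 67 s allowed. No verdict was reported.

Last checks before handing in:
- **Board flush:** its top was at 0.064–0.065 m, where 0.064 is expected. It was level to about 0.003 rad and in line with the block's axis as measured before fitting (both about 88°). The dowel showed level in its hole.
- **Pressing force:** the wrist force was steady at 12 N upward, so about 14–15 N on the block once the board's weight is added. It briefly reached 19 N at the wrist (about 22 N on the block), just over the 10–20 N range, before I eased it. A side force of about 4 N from the dowel fit remained.
- **Grip:** the opening held at 23 mm on the 24 mm handle.
- **Caddy:** in the last side picture it still hung upright on both prongs. An earlier measurement, just after letting go, put its bar within a few mm of the seat. My last depth check of the bar found no points, because it was out of the wrist camera's view.
- **Block in tray:** I judged this by eye only, in the last side picture. I did not measure its position in the tray.
- **Mallet, chisel, round block:** the arm did not touch them in any move.

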